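Hang a lacquered board to cure, level

TASK

The circuit board under the balance bar has just been lacquered: lift the bar out of the drip rack and hang it on the pin of the curing stand, by the hole that lets bar and board hang level, so that the lacquer does not run to one side. The pin is never clamped quite true, so feel the hole over its head gently, without forcing it, then let the bar down onto the neck behind the head and let go. Handle it by the bar only: the wet board must touch nothing, and leave the other things on the bench alone.

Things in the scene. Friction and masses are not known exactly. Their poses are not given: they have to be found in the camera images.
- bar: balance bar: aluminium, 10 mm thick (own x), 240 mm long (own y), 24 mm tall (own z), 0.085 kg, its ends lying in the drip rack's notches; origin at its centre. Seven round through holes, 10 mm across, 15 mm apart, run along its mid height (axes along its x). Grip it from above between the uprights; the clamp's jaws and the board begin 29 mm below its underside; nearer are only a strip and two stems, thinner than the bar.
- hole1 (a point): centre of hole 1 of the bar, at -45 mm along the bar's y from its centre, at mid thickness and mid height; axes as the bar's
- hole2 (a point): centre of hole 2 of the bar, at -30 mm along the bar's y from its centre, at mid thickness and mid height; axes as the bar's
- hole3 (a point): centre of hole 3 of the bar, at -15 mm along the bar's y from its centre, at mid thickness and mid height; axes as the bar's
- hole4 (a point): centre of hole 4 of the bar, at 0 mm along the bar's y from its centre, at mid thickness and mid height; axes as the bar's
- hole5 (a point): centre of hole 5 of the bar, at 15 mm along the bar's y from its centre, at mid thickness and mid height; axes as the bar's
- hole6 (a point): centre of hole 6 of the bar, at 30 mm along the bar's y from its centre, at mid thickness and mid height; axes as the bar's
- hole7 (a point): centre of hole 7 of the bar, at 45 mm along the bar's y from its centre, at mid thickness and mid height; axes as the bar's
- unit: wet lacquered power-supply board with its clamp, one rigid unit under the bar, 0.40 kg (give or take a tenth). Green board 100 mm wide (along the bar), 95 mm tall, lower edge 142 mm below the bar's mid height; heavy dark transformer low at its +y end, light finned heat sink at its -y end; all within 25 mm of the bar's mid plane. Origin: middle of the clamp, at the bar's mid height; axes as the bar's.
- unit_cm (a point): centre of mass of the unit alone (without the bar): 17.5 mm to +y of the unit's origin and 107 mm below it, in the bar's mid plane. The clamp is tightened at another place along the bar each time (origin 12 mm to the -y side up to 37 mm to the +y side of the bar's centre) and stays there.
- rack: drip rack, fixed: a 130 x 250 mm steel pan with two upright plates 206 mm apart, 34 mm wide and 190 mm tall, whose tops have a notch 14 mm wide and 14 mm deep in which the bar lies, its mid height 188 mm above the bench. Origin at bench height under the middle of the pan; y runs from upright to upright (the bar lies along it), z up.
- stand: curing stand, fixed: a 160 x 220 mm steel drip pan with a 20 mm square post, 264 mm tall, at its back (+x). A boss head 34 mm wide, clamped on the post by hand, holds one level pin that points along the stand's -x. Origin at bench height below the nominal middle of the pin's neck; the boss begins 53 mm, the post 65 mm to +x of it.
- pin (a point): NOMINAL middle of the pin's neck, 240 mm above the bench; x along the pin to the post, z up. The real pin is parallel but up to 6 mm higher or lower and up to 5 mm to either side, as the boss was clamped: feel for it. Its neck, 5 mm across, runs 11.5 mm to -x, to the head, and 11 mm to +x, to an 18 mm collar that stops the bar.
- pin_tip (a point): NOMINAL centre of the flat end of the pin's round head, 19 mm to the stand's -x of point pin (the real one is off to the side and in height by the same amounts; along the pin it is true). The head is 8 mm across, 7.5 mm long, its end cut square. A bar hung on the neck has its hole's centre 2.5 mm below the real pin's axis.
- spray_can: bystander, to be left alone: aerosol can of lacquer, 66 mm across and 185 mm tall, standing upright; origin at the centre of its underside
- tape_roll: bystander, to be left alone: roll of yellow masking tape lying flat, 72 mm across and 19 mm high; origin at the centre of its underside
- flux_jar: bystander, to be left alone: small jar, 48 mm across and 52 mm tall; origin at the centre of its underside
- multimeter: bystander, to be left alone: orange hand multimeter lying on its back, 185 x 90 x 40 mm; origin at the centre of its underside
- power_brick: bystander, to be left alone: black plug-in power supply, 115 x 52 x 33 mm; origin at the centre of its underside
- screwdriver: bystander, to be left alone: screwdriver with a black handle, lying, 170 mm long; origin at the centre of its underside
- pliers: bystander, to be left alone: pointed pliers with dark handles, lying flat, 150 mm long; origin at the centre of its underside

How it is judged:
On the way, in this order (a step that is already met when the one before it is completed fails the run):
1. the bar is lifted out of the rack's notches in the gripper (z of bar in the frame of rack above 0.208 m and contact force between the fingers and bar above 1 N), for 0.2 s.
2. a hole of the bar is slipped over the pin's head, past the head, while the bar is still held (((x of hole1 in the frame of pin between -0.012 and 0.012 m and y of hole1 in the frame of pin between -0.008 and 0.008 m and z of hole1 in the frame of pin between -0.01 and 0.009 m) or (x of hole2 in the frame of pin between -0.012 and 0.012 m and y of hole2 in the frame of pin between -0.008 and 0.008 m and z of hole2 in the frame of pin between -0.01 and 0.009 m) or (x of hole3 in the frame of pin between -0.012 and 0.012 m and y of hole3 in the frame of pin between -0.008 and 0.008 m and z of hole3 in the frame of pin between -0.01 and 0.009 m) or (x of hole4 in the frame of pin between -0.012 and 0.012 m and y of hole4 in the frame of pin between -0.008 and 0.008 m and z of hole4 in the frame of pin between -0.01 and 0.009 m) or (x of hole5 in the frame of pin between -0.012 and 0.012 m and y of hole5 in the frame of pin between -0.008 and 0.008 m and z of hole5 in the frame of pin between -0.01 and 0.009 m) or (x of hole6 in the frame of pin between -0.012 and 0.012 m and y of hole6 in the frame of pin between -0.008 and 0.008 m and z of hole6 in the frame of pin between -0.01 and 0.009 m) or (x of hole7 in the frame of pin between -0.012 and 0.012 m and y of hole7 in the frame of pin between -0.008 and 0.008 m and z of hole7 in the frame of pin between -0.01 and 0.009 m)) and contact force between the fingers and bar above 1 N), for 0.1 s.
At the end, for the whole second after the job is handed in: The bar hangs still and free on the pin's neck by one of its holes (hole centre 1.2 to 4.5 mm below the pin's axis, within 3 mm sideways and within 8 mm of mid-neck along the pin), long axis level within 7 degrees (0.12 rad), its z axis upright within 0.2 rad, off the rack (((x of hole1 in the frame of pin between -0.008 and 0.008 m and y of hole1 in the frame of pin between -0.007 and 0.007 m and z of hole1 in the frame of pin between -0.01 and 0.005 m) or (x of hole2 in the frame of pin between -0.008 and 0.008 m and y of hole2 in the frame of pin between -0.007 and 0.007 m and z of hole2 in the frame of pin between -0.01 and 0.005 m) or (x of hole3 in the frame of pin between -0.008 and 0.008 m and y of hole3 in the frame of pin between -0.007 and 0.007 m and z of hole3 in the frame of pin between -0.01 and 0.005 m) or (x of hole4 in the frame of pin between -0.008 and 0.008 m and y of hole4 in the frame of pin between -0.007 and 0.007 m and z of hole4 in the frame of pin between -0.01 and 0.005 m) or (x of hole5 in the frame of pin between -0.008 and 0.008 m and y of hole5 in the frame of pin between -0.007 and 0.007 m and z of hole5 in the frame of pin between -0.01 and 0.005 m) or (x of hole6 in the frame of pin between -0.008 and 0.008 m and y of hole6 in the frame of pin between -0.007 and 0.007 m and z of hole6 in the frame of pin between -0.01 and 0.005 m) or (x of hole7 in the frame of pin between -0.008 and 0.008 m and y of hole7 in the frame of pin between -0.007 and 0.007 m and z of hole7 in the frame of pin between -0.01 and 0.005 m)) and angle between bar's own y axis and vertical between 1.4508 and 1.6908 rad and angle between bar's own z axis and vertical below 0.2 rad and contact force between bar and stand above 1 N and contact force between bar and rack below 0.1 N and linear speed of bar below 0.04 m/s and angular speed of bar below 0.3 rad/s); the robot touches nothing.
It fails at once if the bar is pressed against the stand or its pin with more than 20 N (contact force between bar and stand above 20 N).
It fails at once if the wet board, its parts or its clamp touch anything (more than 0.5 N) (contact force between unit and anything else above 0.5 N).
It fails at once if a bystander is moved more than 20 mm (distance of any of spray_can, tape_roll, flux_jar, multimeter, power_brick, screwdriver, pliers from where it was at the start of the episode above 0.02 m).
It also fails if it takes over 70 s, if anything falls off the work surface, if the arm or the gripper's body presses on something with over 40 N, if the wrist force passes 120 N, or if a joint passes its speed limit or range.

ROBOT

A 7-joint arm with a two-finger parallel gripper is mounted at the origin on the work surface. World frame = base frame: x ahead of the robot, y to its left, z up, the work surface at z = 0. Lengths are in m, angles in rad, forces in N, time in s.
With the tool pointing down it reaches from about 0.4 to 0.9 m from the base axis. Payload 5.6 kg.
Tool frame: the origin (TCP) lies at the very end of the fingers, on their centre line; the grasp point (between the pads) lies 19 mm behind it; z points along the fingers, y is the line along which they close (so a half turn about z gives the same grasp; the last joint's range is limited). The gripper opens to 92 mm and grips with 3 to 60 N. Pads are 20 mm wide; open, the fingers measure 128 mm over their backs; the gripper's body (75 mm by 189 mm) begins 69 mm behind the grasp point.
Start: joints at [1.091, 0.468, -0.012, 1.603, 0.006, 1.071, -0.056], TCP at [0.275, -0.589, 0.175] pointing down, gripper open.
Joint ranges: [-2.53, 2.53], [-0.31, 2.02], [-1.57, 1.55], [0.28, 2.44], [-1.29, 4.43], [0.15, 1.84], [-2.92, 2.92]. Speed limits (rad/s): [2.57, 2.57, 3.14, 3.14, 3.14, 3.14, 3.14].

INTERFACE

Orientations are given as a unit quaternion [x, y, z, w].
In Python, from station import readout, grab_frame, camera_info, ctrl gives the robot as it stands.
- The arm moves only by the tool carry_out, never from a script. Its argument "increments" is a list that holds one entry, the list of rows, each a list of 7 numbers: the shift along the world's x, y, z in mm, then the turn, a rotation vector about the world's x, y, z in degrees, then the opening, from 0 (shut) to 1 (fully open). A call has 1 to 8 rows; each row is the pose to reach, as a shift and turn from the pose commanded when the call began; what a row does not reach only later rows make up. A row lasts 1/8 s, in which the tool goes at most 62.5 mm and 10.7 degrees, less where a joint would pass 70% of its speed; a pose out of reach is approached as far as the arm can. A call with a gripper value outside its range is refused whole. The fingers move at their own pace and stop on an object; the grip force is fixed at half the most. Time passes only in rows, so rows that repeat a pose let the fingers close. It gives the time, the measured TCP pose, the force, the opening and the grip force at its end, in the units of the state.
- readout.sense(): the state, without advancing time (a new reading comes with each control period).
- grab_frame(name): name is "scene" or "top"; returns the picture (400x640x3 uint8, blue, green, red); there is no depth.
- camera_info(name): a dict with "vertical_fov" (degrees; the focal length in pixels is half the picture's height over the tangent of half this angle, whatever the lens; pixels are square), "cx", "cy" (the principal point, pixels), "R" (3x3) and "t" (3): a world point X has camera coordinates R X + t. Camera axes: x right, y down, z forward; pixel columns grow to the right and rows downward; lengths in m; the calibration is good to about 2 mm. A picture is of the moment at which its call begins. camera_info takes no time and is no camera call.
- ctrl.sign_off(): hands the job in; it is judged then, once.
The state is a dict: "time_s": time; "qpos": joint angles; "joint_velocities": joint speeds; "joint_efforts": joint torques, N m; "eef_pos": TCP position; "tool_rot": TCP orientation; "force": force on the tool from outside, world axes, zero at the start; "torque": the same for the moment, N m; "gripper_width": finger opening in m; "gripper_force": force on a finger pad.
Only numpy, scipy, OpenCV 4.12 (cv2) and the standard library are available. Lean on these libraries where they do the work, as an engineer would, in place of code of your own. Each camera call takes 0.05 s, during which the arm holds its last target. There are 200 camera calls.

## Working session

There is one attempt and no reset: what is moved stays moved. The work goes in short steps, Python scripts to look and compute and a tool call to move; the robot and the scene stay as the last step left them, time stands still between calls to the robot, and variables do not carry over. Pictures are saved under pics/ and viewed, at most 10 in all, crops included, and the job is handed in when it is done.

Besides the shell and the picture viewer there is one more tool, called after "Request:" as a command line: name --argument value ..., lists and objects as JSON in quotes. carry_out: Moves the arm, as the interface text tells. Its arguments: {"type":"object","properties":{"increments":{"type":"array"}},"required":["increments"]}

```bash
mkdir -p pics
python3 - <<'E'
from station import readout, grab_frame, camera_info, ctrl
import cv2, numpy as np
for n in ("scene","top"):
    im=grab_frame(n); cv2.imwrite(f"pics/{n}0.png",im)
    c=camera_info(n); print(n,{k:(np.round(v,4).tolist()) for k,v in c.items() if not isinstance(v,str)})
s=readout.sense(); print(s)
E
```

```text
scene {'vertical_fov': 49.8262, 'cx': 318.4304, 'cy': 202.5361, 'R': [[-0.647, 0.7625, 0.004], [0.6601, 0.5627, -0.4977], [-0.3817, -0.3194, -0.8673]], 't': [0.4029, -0.304, 1.7797]}
top {'vertical_fov': 43.9619, 'cx': 322.611, 'cy': 200.8205, 'R': [[-0.0421, -0.9991, 0.0038], [-0.9794, 0.0405, -0.198], [0.1977, -0.0121, -0.9802]], 't': [0.0173, 0.6112, 1.4004]}
{'time_s': 0.1, 'qpos': array([ 1.09098708,  0.46828348, -0.01159447,  1.60351796,  0.00601467,
        1.07142769, -0.05629228]), 'joint_velocities': array([-1.90597555e-04, -5.86114033e-04, -1.83628803e-03, -1.58632665e-03,
        2.23642969e-07,  4.70956862e-04, -1.79135771e-04]), 'joint_efforts': array([ 1.65706570e-03, -5.21650779e+01, -1.20186844e-02, -2.44368017e+01,
       -5.67407347e-02,  1.41390457e-02,  6.03164631e-05]), 'eef_pos': array([ 0.27465775, -0.5884679 ,  0.17414494]), 'tool_rot': array([ 9.76250252e-01,  2.16644419e-01, -2.37660695e-04, -7.65178549e-04]), 'force': array([-1.06733731,  0.10062047,  0.0538528 ]), 'torque': array([-0.0050185 ,  0.03465176, -0.06927381]), 'gripper_force': 0.0, 'gripper_width': 0.09184512276242011}
```

View pics/scene0.png

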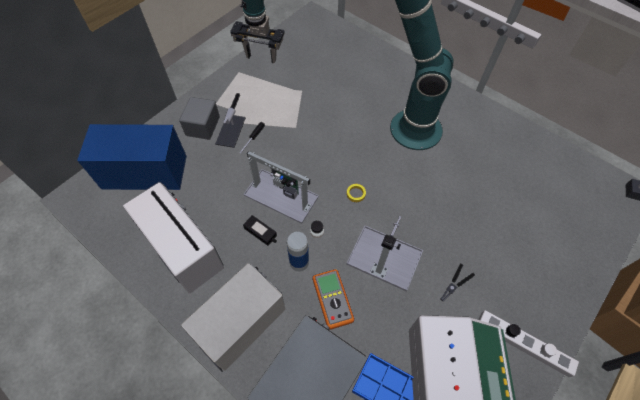

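View pics/top0.png

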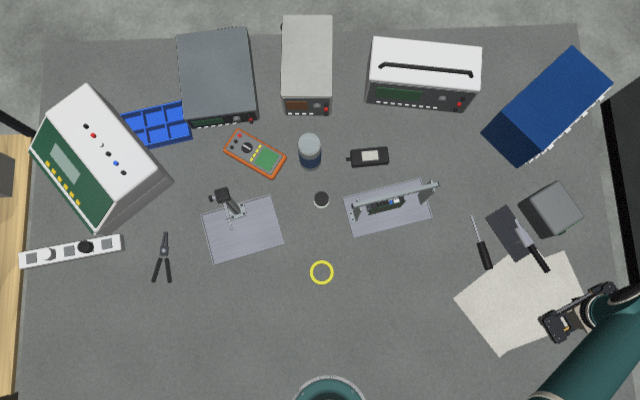

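The scene view shows the rack at about (283,190) and the stand at about (387,250). The top view shows the rack at (392,207) and the stand at (240,225), and the tape, jar and can lie between them. Next I'll zoom in.

```bash
cat > h.py <<'E'
import numpy as np, cv2
from station import camera_info
C={n:camera_info(n) for n in("scene","top")}
def par(n):
    c=C[n]; f=200/np.tan(np.radians(c["vertical_fov"])/2); return f,c["cx"],c["cy"],np.array(c["R"]),np.array(c["t"])
def ray(n,u,v):
    f,cx,cy,R,t=par(n); d=R.T@np.array([(u-cx)/f,(v-cy)/f,1]); return -R.T@t,d/np.linalg.norm(d)
def onz(n,u,v,z):
    o,d=ray(n,u,v); return o+d*(z-o[2])/d[2]
def tri(us,ut):
    A=[];b=[]
    o1,d1=ray("scene",*us);o2,d2=ray("top",*ut)
    s=np.linalg.lstsq(np.c_[d1,-d2],o2-o1,rcond=None)[0]
    p=o1+s[0]*d1;q=o2+s[1]*d2; return (p+q)/2,np.linalg.norm(p-q)
def proj(n,X):
    f,cx,cy,R,t=par(n); p=R@np.array(X)+t; return f*p[0]/p[2]+cx,f*p[1]/p[2]+cy
E
python3 - <<'E'
import cv2,numpy as np
def tile(n,x,y,w,h,k):
    im=cv2.imread(f"pics/{n}0.png")[y:y+h,x:x+w]
    o=cv2.resize(im,None,fx=k,fy=k,interpolation=cv2.INTER_CUBIC)
    for i in range(0,w,10): cv2.putText(o,str(x+i),(i*k,8),0,.3,(0,255,255),1); cv2.line(o,(i*k,8),(i*k,12),(0,255,255),1)
    for j in range(0,h,10): cv2.putText(o,str(y+j),(0,j*k+3),0,.3,(0,255,255),1)
    return o
cv2.imwrite("pics/rack.png",np.vstack([tile("scene",235,145,100,50,6)if 0 else tile("scene",240,145,90,40,8)[:, :720],tile("top",345,172,90+0,35,8)]))
cv2.imwrite("pics/stand.png",np.hstack([tile("scene",345,205,80,85,5),tile("top",200,175,80,85,5)]))
E
```

```text
(no output)
```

View pics/rack.png

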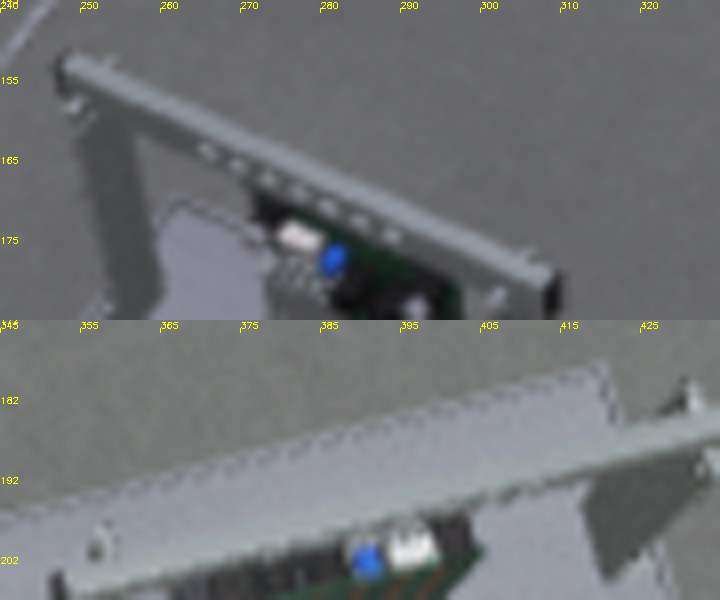

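View pics/stand.png

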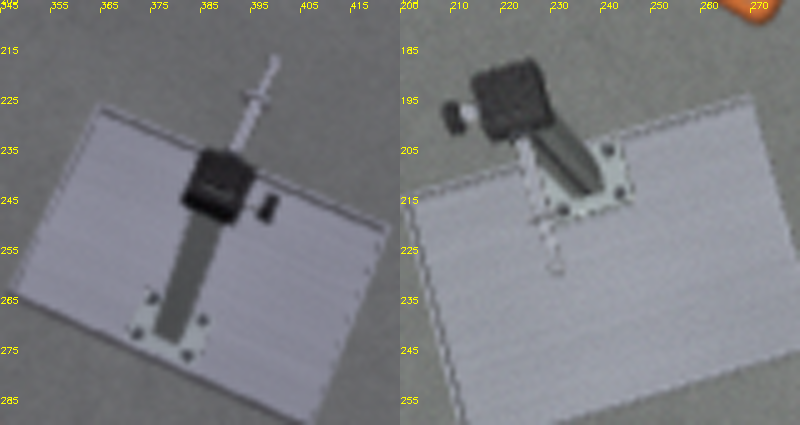

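The rack crop shows the bar's top face running from (249,153) to (308,179) in the scene view. Its seven holes run from (266,164) to (289,175). In the stand crop the pin points toward the robot, with its tip at about (400,216.5) in the scene view and (231,229) in the top view.

Run:
```python
from h import *
P=lambda *a:print(*[np.round(1000*np.array(x),1) if np.ndim(x) else (x if isinstance(x,str) else round(x*1000,1)) for x in a])
for z in(0.,.003,):
  for q in[(365,226),(422.4,250.6),(348,263.4),(407,290)]: P("pan scene",onz("scene",*q,z))
  for q in[(202,214),(270,194.4),(212,260),(283.5,245)]: P("pan top",onz("top",*q,z))
P("tip",*tri((400,216.6),(231,229)))
P("collar",*tri((396,224.6),(229,218.6)))
a=onz("scene",249,152.8,.2);b=onz("scene",308.1,179,.2);P("bar",a,b,np.linalg.norm(a-b)); 
P("barT",onz("top",353.3,204.2,.2),onz("top",438,183.5,.2))
P("h1,h7",onz("scene",265.9,163.7,.188),onz("scene",289.1,174.6,.188))
P("board",onz("scene",272,170,.141),onz("scene",297.8,180.6,.141))
for n,f in(("scene",10),("top",10)):
    im=cv2.imread(f"pics/{n}0.png")
    x,y,w,h=(268,160,40,44) if n=="scene" else (358,190,50,30)
    o=cv2.resize(im[y:y+h,x:x+w],None,fx=f,fy=f,interpolation=cv2.INTER_CUBIC)
    o=cv2.convertScaleAbs(o,alpha=1.6)
    for i in range(0,w,5): cv2.putText(o,str(x+i),(i*f,8),0,.3,(0,255,255),1)
    for j in range(0,h,5): cv2.putText(o,str(y+j),(0,j*f+3),0,.3,(0,255,255),1)
    cv2.imwrite(f"pics/u{n}.png",o)
a=cv2.imread("pics/uscene.png");b=cv2.imread("pics/utop.png")[:, :400]
b=cv2.copyMakeBorder(b,0,a.shape[0]-b.shape[0],0,0,0);cv2.imwrite("pics/unit.png",np.hstack([a,b]))
```

```text
pan scene [494.  111.4   0. ]
pan scene [440.4 323.    0. ]
pan scene [646.9 154.1  -0. ]
pan scene [593.5 362.9   0. ]
pan top [597.8 361.    0. ]
pan top [650.5 152.2   0. ]
pan top [456.4 330.2   0. ]
pan top [492.5 114.8   0. ]
pan scene [495.4 112.1   3. ]
pan scene [441.9 323.2   3. ]
pan scene [647.9 154.7   3. ]
pan scene [594.7 363.1   3. ]
pan top [597.3 360.3   3. ]
pan top [649.9 151.9   3. ]
pan top [456.1 329.6   3. ]
pan top [492.2 114.6   3. ]
tip [511.9 229.3 241.5] 2.0
collar [539.7 235.1 237.2] 2.0
bar [ 621.1 -313.   200. ] [570.6 -89.8 200. ] 228.8
barT [570.8 -87.7 200. ] [ 617.9 -318.1  200. ]
h1,h7 [ 611.2 -244.6  188. ] [ 592.9 -154.9  188. ]
board [ 596.  -236.3  141. ] [ 570.3 -138.4  141. ]
```

View pics/unit.png

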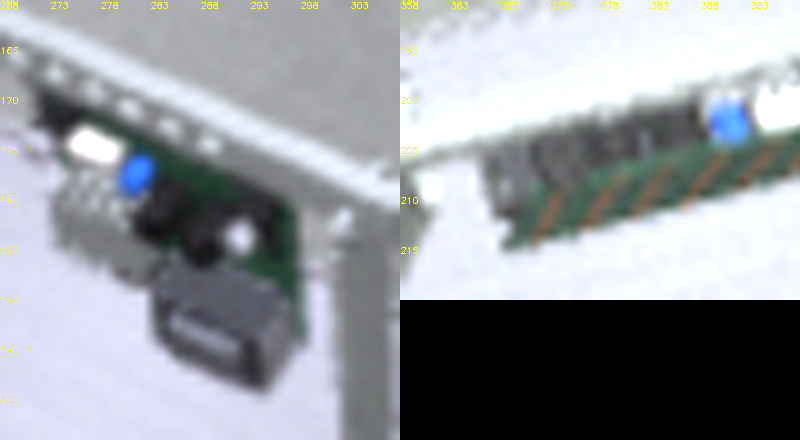

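The dark transformer is at the right in the scene view, about (290,190). Bar +y therefore points to the world +y end, and the finned sink is at (275,183). The board's +y edge is at (297.5,180 to 195).

Run:
```python
from h import *
c=np.array([.596,-.2015,.188]); a=np.radians(12); ey=np.array([-np.sin(a),np.cos(a),0]); ex=np.array([np.cos(a),np.sin(a),0])
def pl(n,u,v,off):
    o,d=ray(n,u,v); p=o+d*((c+ex*off-o)@ex)/(d@ex)
    return np.round([(p-c)@ey*1000,p[2]*1000],1)
for n,u,v in [("scene",297.5,180.5),("scene",298.3,194.8),("scene",272,169.5),("scene",265.9,163.7),("scene",277.5,169.1),("scene",289.1,174.6),("scene",249,152.8),("scene",308.1,179),("top",368.5,215),("top",405.6,200.7),("top",366.5,205.5),("top",403.6,196.5),("top",353.3,204.2),("top",438,183.5)]:
    print(n,u,v,[pl(n,u,v,o).tolist() for o in(-.005,0,.005)])
im=cv2.imread("pics/top0.png"); h=cv2.cvtColor(im,cv2.COLOR_BGR2HSV)
m=cv2.inRange(h,(40,70,20),(90,255,140))[185:225,350:420]; ys,xs=np.nonzero(m)
for y in sorted(set(ys)): print("top",y+185,(xs[ys==y].min()+350,xs[ys==y].max()+350))
im=cv2.imread("pics/scene0.png"); h=cv2.cvtColor(im,cv2.COLOR_BGR2HSV)
m=cv2.inRange(h,(40,70,20),(90,255,140))[160:205,262:310]; ys,xs=np.nonzero(m)
for y in sorted(set(ys)): print("sc",y+160,(xs[ys==y].min()+262,xs[ys==y].max()+262))
```

```text
scene 297.5 180.5 [[70.4, 153.6], [73.7, 162.9], [76.9, 172.1]]
scene 298.3 194.8 [[69.5, 57.9], [72.8, 67.8], [76.1, 77.8]]
scene 272 169.5 [[-31.8, 148.5], [-27.8, 157.8], [-23.8, 167.1]]
scene 265.9 163.7 [[-54.4, 168.2], [-50.2, 177.3], [-46.0, 186.4]]
scene 277.5 169.1 [[-7.8, 167.8], [-4.0, 176.9], [-0.1, 186.0]]
scene 289.1 174.6 [[38.1, 166.7], [41.6, 175.9], [45.1, 185.0]]
scene 249 152.8 [[-120.3, 188.5], [-115.6, 197.5], [-110.9, 206.4]]
scene 308.1 179 [[112.5, 193.9], [115.5, 202.9], [118.4, 211.8]]
top 368.5 215 [[52.2, -39.2], [47.4, -74.3], [42.6, -109.3]]
top 405.6 200.7 [[-51.9, 59.5], [-59.1, 26.8], [-66.3, -6.0]]
top 366.5 205.5 [[76.5, 150.2], [72.3, 119.5], [68.0, 88.8]]
top 403.6 196.5 [[-31.3, 143.8], [-38.0, 112.9], [-44.8, 82.1]]
top 353.3 204.2 [[119.2, 223.2], [115.9, 194.2], [112.6, 165.2]]
top 438 183.5 [[-114.7, 213.0], [-123.4, 183.7], [-132.0, 154.5]]
top 203 (np.int64(398), np.int64(398))
top 206 (np.int64(381), np.int64(381))
top 207 (np.int64(378), np.int64(378))
top 208 (np.int64(377), np.int64(377))
sc 174 (np.int64(281), np.int64(282))
sc 175 (np.int64(284), np.int64(284))
sc 176 (np.int64(284), np.int64(286))
sc 177 (np.int64(284), np.int64(289))
sc 178 (np.int64(287), np.int64(290))
sc 179 (np.int64(287), np.int64(291))
sc 180 (np.int64(287), np.int64(287))
sc 181 (np.int64(295), np.int64(296))
sc 182 (np.int64(296), np.int64(296))
sc 183 (np.int64(285), np.int64(296))
sc 184 (np.int64(284), np.int64(296))
sc 185 (np.int64(294), np.int64(296))
sc 186 (np.int64(293), np.int64(296))
sc 187 (np.int64(294), np.int64(296))
sc 188 (np.int64(296), np.int64(296))
```

The board's edges come out at bar y ≈ +67 and −35, so the clamp is at about +16 mm. The combined centre of mass is then at about +28 mm, which makes **hole 6** (+30) the level one. I'll grip at bar y ≈ +2, clear of the hole. First I move over the rack.

Request:
carry_out --increments '[[[20, 20, 60, 0, 0, 10, 1], [60, 75, 120, 0, 0, 20, 1], [105, 130, 130, 0, 0, 30, 1], [150, 185, 130, 0, 0, 40, 1], [195, 240, 130, 0, 0, 50, 1], [240, 295, 130, 0, 0, 60, 1], [285, 350, 130, 0, 0, 69, 1], [321, 389, 130, 0, 0, 77, 1]]]'

```text
time_s: 1.1
eef_pos: [0.5573, -0.2442, 0.3046]
tool_rot: [0.627, 0.779, -0.0, -0.0]
force: [1.0, -1.2, -1.0]
gripper_width: 0.0922
gripper_force: 0.0
```

```bash
cat > st.py <<'E'
from station import readout
import numpy as np
from scipy.spatial.transform import Rotation as R
s=readout.sense();M=R.from_quat(s["tool_rot"]).as_matrix()
print("t",s["time_s"],"tcp",np.round(s["eef_pos"]*1000,1),"yaw(y)",round(np.degrees(np.arctan2(M[1,1],M[0,1])),2),"z",np.round(M[:,2],4),"F",np.round(s["force"],2),"T",np.round(s["torque"],3),"w",round(s["gripper_width"]*1000,2),"gf",round(s["gripper_force"],1))
E
python3 st.py
```

```text
t 1.1 tcp [ 557.3 -244.2  304.6] yaw(y) 12.27 z [-3.e-04 -2.e-04 -1.e+00] F [ 1.02 -1.17 -0.95] T [-0.042 -0.158 -0.009] w 92.16 gf 0.0
```

Request:
carry_out --increments '[[[0, 0, 0, 0, 0, 0, 1], [0, 0, -40, 0, 0, 0, 1], [0, 0, -80, 0, 0, 0, 1], [0, 0, -80, 0, 0, 0, 1], [0, 0, -80, 0, 0, 0, 1]]]'

```text
time_s: 1.72
eef_pos: [0.557, -0.2466, 0.2261]
tool_rot: [0.63, 0.777, 0.0, 0.001]
force: [0.3, -0.7, 0.1]
gripper_width: 0.0918
gripper_force: 0.0
```

```bash
python3 st.py
python3 - <<'E'
from station import grab_frame
import cv2,numpy as np
def tile(n,x,y,w,h,k):
    im=grab_frame(n);cv2.imwrite(f"pics/{n}1.png",im);o=cv2.resize(im[y:y+h,x:x+w],None,fx=k,fy=k,interpolation=cv2.INTER_CUBIC)
    for i in range(0,w,10): cv2.putText(o,str(x+i),(i*k,8),0,.3,(0,255,255),1)
    for j in range(0,h,10): cv2.putText(o,str(y+j),(0,j*k+3),0,.3,(0,255,255),1)
    return o
cv2.imwrite("pics/pre.png",np.vstack([tile("scene",230,110,95,60,8),tile("top",345,172,95,13,8)])[:600,:800])
E
```

```text
t 1.725 tcp [ 557.  -246.6  226.1] yaw(y) 11.96 z [ 1.5e-03 -7.0e-04 -1.0e+00] F [ 0.3  -0.66  0.14] T [ 0.008 -0.104  0.06 ] w 91.78 gf 0.0
```

View pics/pre.png

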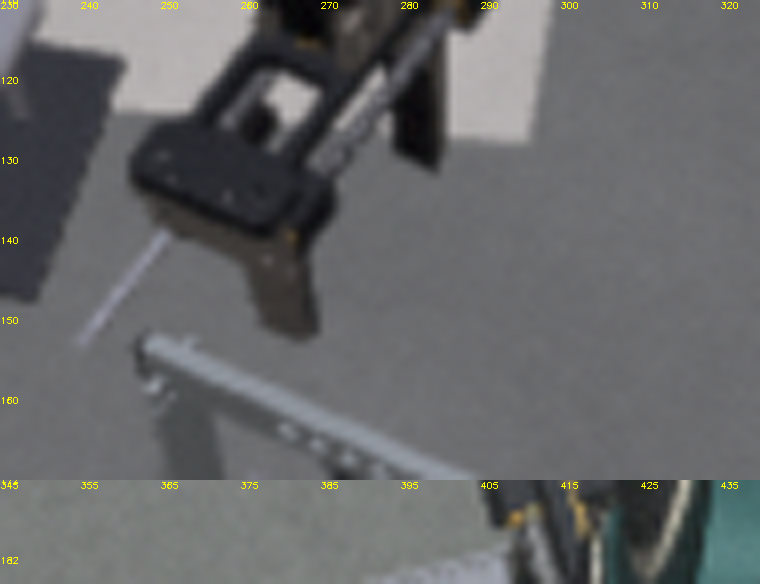

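The tool is 38/47 mm short, because the last row was rate-limited. The fingers are still clear of the bar. I'll make up the shortfall.

Request:
carry_out --increments '[[[19, 23, 0, 0, 0, 0, 1], [38.5, 47, 0, 0, 0, 0, 1], [38.5, 47, 0, 0, 0, 0, 1], [38.5, 47, -28, 0, 0, 0, 1], [38.5, 47, -56, 0, 0, 0, 1], [38.5, 47, -56, 0, 0, 0, 1], [38.5, 47, -56, 0, 0, 0, 1]]]'

```text
time_s: 2.7
eef_pos: [0.5957, -0.1996, 0.1703]
tool_rot: [0.63, 0.777, 0.0, 0.001]
force: [0.6, 0.9, -0.8]
gripper_width: 0.0916
gripper_force: 0.0
```

```bash
python3 st.py
python3 - <<'E'
from station import grab_frame
import cv2,numpy as np
def tile(n,x,y,w,h,k):
    im=grab_frame(n);cv2.imwrite(f"pics/{n}2.png",im);o=cv2.resize(im[y:y+h,x:x+w],None,fx=k,fy=k,interpolation=cv2.INTER_CUBIC)
    for i in range(0,w,10): cv2.putText(o,str(x+i),(i*k,8),0,.3,(0,255,255),1)
    for j in range(0,h,10): cv2.putText(o,str(y+j),(0,j*k+3),0,.3,(0,255,255),1)
    return o
cv2.imwrite("pics/pre2.png",tile("scene",240,130,80,60,10))
E
```

```text
t 2.7 tcp [ 595.7 -199.6  170.3] yaw(y) 11.97 z [ 0.0021 -0.001  -1.    ] F [ 0.61  0.89 -0.85] T [-0.061 -0.09   0.003] w 91.64 gf 0.0
```

View pics/pre2.png

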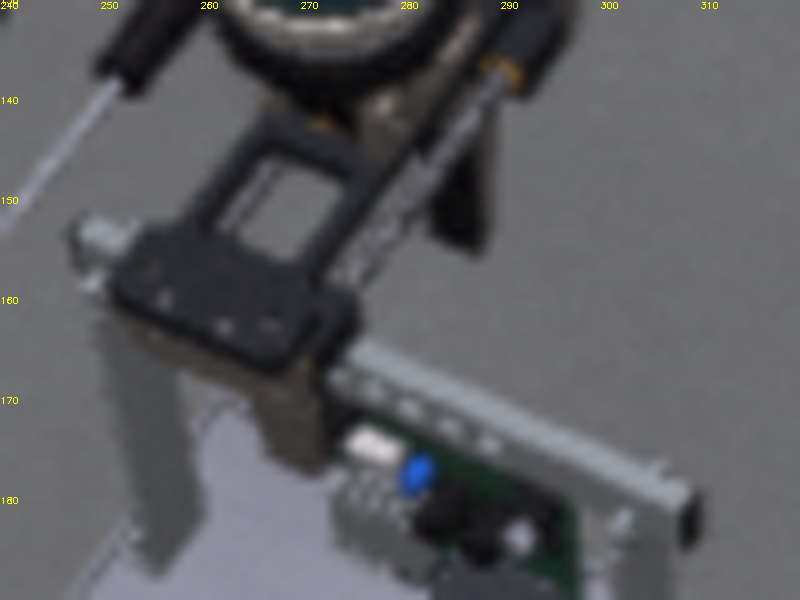

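The fingers straddle the bar, with tips at about (270,177) and (287,155). Now I close.

Request:
carry_out --increments '[[[0, 0, 0, 0, 0, 0, 0.4], [0, 0, 0, 0, 0, 0, 0.25], [0, 0, 0, 0, 0, 0, 0], [0, 0, 0, 0, 0, 0, 0], [0, 0, 0, 0, 0, 0, 0], [0, 0, 0, 0, 0, 0, 0], [0, 0, 0, 0, 0, 0, 0], [0, 0, 0, 0, 0, 0, 0]]]'

```text
time_s: 3.75
eef_pos: [0.595, -0.1987, 0.1687]
tool_rot: [0.629, 0.777, 0.0, 0.0]
force: [-0.8, -0.1, 0.5]
gripper_width: 0.0139
gripper_force: 0.0
```

```bash
python3 st.py
python3 - <<'E'
from h import *
c=np.array([.596,-.2015,.188]); a=np.radians(12); ey=np.array([-np.sin(a),np.cos(a),0]); ex=np.array([np.cos(a),np.sin(a),0])
for u,v in[(268,174.5),(271.5,177.5)]:
  p=onz("scene",u,v,.170); print(np.round([(p-c)@ex*1000,(p-c)@ey*1000],1))
E
```

```text
t 3.75 tcp [ 595.  -198.7  168.7] yaw(y) 12.03 z [ 0. -0. -1.] F [-0.77 -0.1   0.5 ] T [-0.036 -0.114  0.031] w 13.9 gf 0.0
[ 30.5 -23.8]
[35.3 -7. ]
```

Run:
```python
from h import *
T=np.array([.5957,-.1996,.1703]); a=np.radians(12); ey=np.array([-np.sin(a),np.cos(a),0]); ex=np.array([np.cos(a),np.sin(a),0])
for ox in(.046,.064,-.046,-.064):
  for oy in(-.01,.01): print(ox,oy,np.round(proj("scene",T+ex*ox+ey*oy),1))
print("bar c",proj("scene",[.596,-.2015,.2]))
```

```text
0.046 -0.01 [269.5 179.7]
0.046 0.01 [274.6 182.1]
0.064 -0.01 [266.7 183.7]
0.064 0.01 [271.8 186.1]
-0.046 -0.01 [283.5 160. ]
-0.046 0.01 [288.5 162.3]
-0.064 -0.01 [286.1 156.3]
-0.064 0.01 [291.1 158.6]
bar c (np.float64(277.9710787670327), np.float64(165.67119297177163))
```

Request:
carry_out --increments '[[[0, 0, 0, 0, 0, 0, 0], [0, 0, 0, 0, 0, 0, 0], [0, 0, 0, 0, 0, 0, 0]]]'

```text
time_s: 4.12
eef_pos: [0.595, -0.1987, 0.1687]
tool_rot: [0.629, 0.777, -0.0, 0.0]
force: [0.1, -0.1, -1.0]
gripper_width: 0.0006
gripper_force: 0.0
```

```bash
python3 st.py
python3 - <<'E'
from station import grab_frame
import cv2,numpy as np
from h import *
T=np.array([.2747,-.5885,.1741]); print(proj("scene",T),proj("top",T))
im=grab_frame("scene");cv2.imwrite("pics/scene3.png",im)
a=cv2.resize(im[130:190,250:300],None,fx=8,fy=8,interpolation=cv2.INTER_CUBIC)
b=cv2.resize(cv2.imread("pics/scene0.png")[10:70,225:265+10-10],None,fx=8,fy=8,interpolation=cv2.INTER_CUBIC)
cv2.imwrite("pics/grip.png",np.hstack([a,b])[:600,:800])
E
```

```text
t 4.125 tcp [ 595.  -198.7  168.7] yaw(y) 12.02 z [-0. -0. -1.] F [ 0.1  -0.12 -1.01] T [ 0.021 -0.054 -0.048] w 0.6 gf 0.0
(np.float64(262.3566155069617), np.float64(66.57431194852398)) (np.float64(550.6967733557442), np.float64(309.7404646998434))
```

View pics/grip.png

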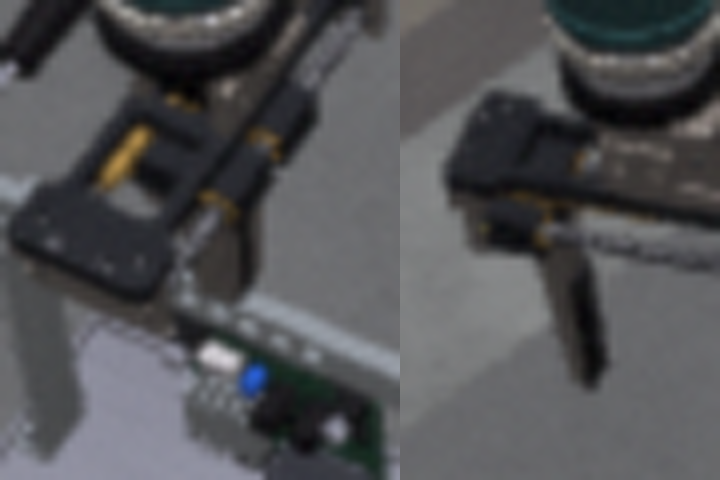

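The gripper closed on nothing, next to the bar. Predicted fingertips sit about 6.6 px off the observed ones, so I'm checking the calibration against the robot itself.

Run:
```python
from h import *
print(C["scene"].keys(),{k:v for k,v in C["scene"].items() if isinstance(v,str)})
print("base",proj("scene",[0,0,0]),proj("top",[0,0,0]))
# compare pan corners: scene vs top z=0 for many common bench points
for s,t in[((356,192.5),(321.5,272)),((317,227.5),(321,199.5))]:
    print(np.round(onz("scene",*s,.01),4),np.round(onz("top",*t,.01),4))
im=cv2.imread("pics/scene3.png");T=np.array([.595,-.1987,.1687]);print(proj("scene",T))
x,y,w,h=255,140,50,45
a=cv2.resize(im[y:y+h,x:x+w],None,fx=12,fy=12,interpolation=cv2.INTER_CUBIC)
for z,c in((0,(0,0,255)),(.019,(0,255,255)),(.06,(255,0,0))):
    u,v=proj("scene",T+[0,0,z]); cv2.circle(a,(int((u-x+.5)*12),int((v-y+.5)*12)),4,c,-1)
cv2.imwrite("pics/chk.png",cv2.convertScaleAbs(a,alpha=1.5))
```

```text
dict_keys(['vertical_fov', 'cx', 'cy', 'R', 't']) {}
base (np.float64(415.9055825563411), np.float64(128.9746803197055)) (np.float64(328.7231398365984), np.float64(417.05501031255767))
[0.4086 0.003  0.01  ] [0.4064 0.0035 0.01  ]
[ 0.6149 -0.0134  0.01  ] [ 0.626  -0.0041  0.01  ]
(np.float64(279.48296650536827), np.float64(171.17195465329144))
```

View pics/chk.png

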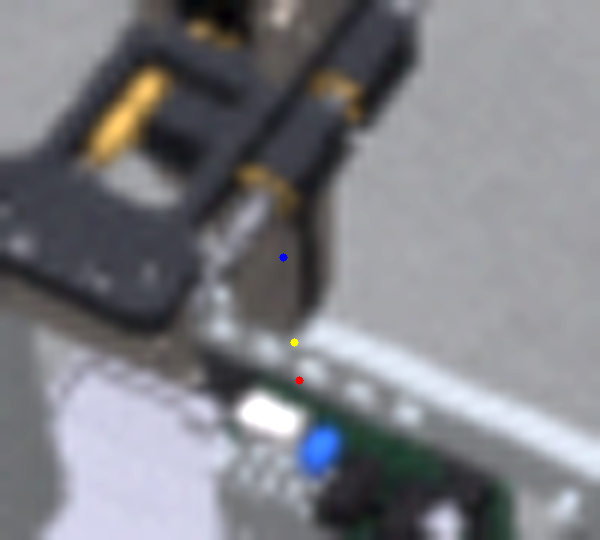

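The fingers closed fully without any contact, and the image shows their ends just above the bar's top edge. So the finger ends are higher than the reported TCP suggests. I'll open again and triangulate the fingertips from both views.

Request:
carry_out --increments '[[[0, 0, 0, 0, 0, 0, 1], [0, 0, 0, 0, 0, 0, 1], [0, 0, 0, 0, 0, 0, 1], [0, 0, 0, 0, 0, 0, 1], [0, 0, 0, 0, 0, 0, 1], [0, 0, 0, 0, 0, 0, 1], [0, 0, 0, 0, 0, 0, 1], [0, 0, 0, 0, 0, 0, 1]]]'

```text
time_s: 5.18
eef_pos: [0.595, -0.1987, 0.1687]
tool_rot: [0.629, 0.777, 0.0, 0.0]
force: [0.4, -0.6, -0.2]
gripper_width: 0.0787
gripper_force: 0.0
```

```bash
python3 st.py
python3 - <<'E'
from station import grab_frame
from h import *
for n in("scene","top"): cv2.imwrite(f"pics/{n}4.png",grab_frame(n))
T=np.array([.5950,-.1987,.1687]); a=np.radians(12); ey=np.array([-np.sin(a),np.cos(a),0]); ex=np.array([np.cos(a),np.sin(a),0])
def tile(f,n,x,y,w,h,k,pts):
    o=cv2.resize(cv2.imread(f)[y:y+h,x:x+w],None,fx=k,fy=k,interpolation=cv2.INTER_CUBIC); o=cv2.convertScaleAbs(o,alpha=1.5)
    for i in range(0,w,10): cv2.putText(o,str(x+i),(i*k,8),0,.3,(0,255,255),1); cv2.line(o,(i*k,8),(i*k,h*k),(60,60,60),1)
    for j in range(0,h,10): cv2.putText(o,str(y+j),(0,j*k+3),0,.3,(0,255,255),1); cv2.line(o,(16,j*k),(w*k,j*k),(60,60,60),1)
    for p in pts:
        u,v=proj(n,p); cv2.circle(o,(int((u-x+.5)*k),int((v-y+.5)*k)),3,(0,0,255),-1)
    return o
P4=[T+sx*.046*ex+sy*.01*ey for sx in(-1,1) for sy in(-1,1)]
T0=np.array([.2747,-.5885,.1741]); b=np.radians(-65);fx=np.array([np.cos(b),np.sin(b),0]);fy=np.array([-np.sin(b),np.cos(b),0])
P0=[T0+sx*.046*fx+sy*.01*fy for sx in(-1,1) for sy in(-1,1)]
A=np.hstack([tile("pics/scene4.png","scene",255,140,45,50,8,P4),tile("pics/top4.png","top",360,170,55,50,8,P4)])
B=np.hstack([tile("pics/scene0.png","scene",235,30,45,40,5,P0),tile("pics/top0.png","top",530,280,90,40,5,P0)])[:200,:800]
B=cv2.copyMakeBorder(B,0,0,0,max(0,800-B.shape[1]),0)
cv2.imwrite("pics/tips.png",np.vstack([A,B]))
E
```

```text
t 5.175 tcp [ 595.  -198.7  168.7] yaw(y) 12.02 z [ 0. -0. -1.] F [ 0.37 -0.55 -0.21] T [-0.053 -0.097 -0.035] w 78.7 gf 0.0
```

View pics/tips.png

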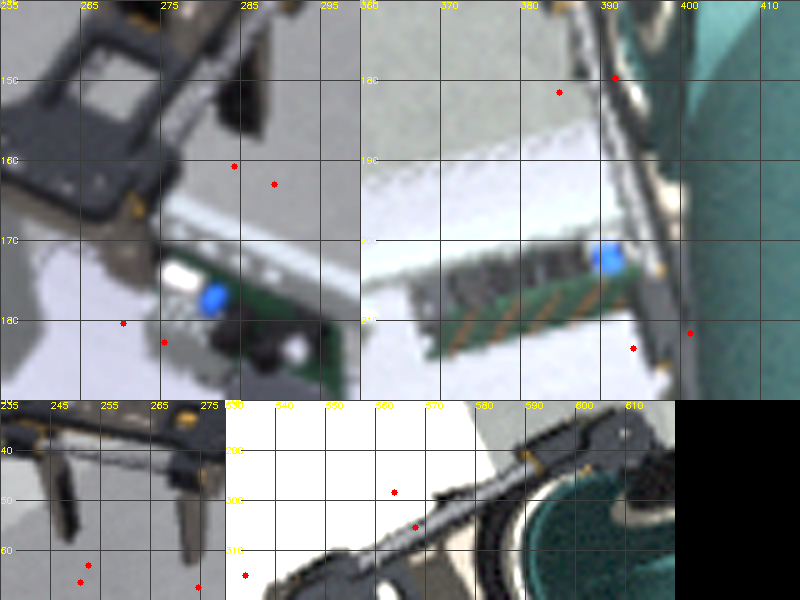

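The red predicted tips lie about 5.5 px below the real fingertips in the scene view, at both poses. In the top view the visible tip, near (571.5,299), is about 6 px off. I'll solve for the 3D offset.

Run:
```python
from h import *
T=np.array([.5950,-.1987,.1687]); T0=np.array([.2747,-.5885,.1741])
def J(n,p): return np.array([(np.array(proj(n,p+d))-proj(n,p))/1 for d in np.eye(3)*.001]).T
print(J("scene",T),J("scene",T0),J("top",T0),sep="\n")
A=np.vstack([J("scene",T0),J("top",T0),J("scene",T)]);b=np.array([-.8,-5.7,6,-2,0,-5.5])
print(np.linalg.lstsq(A,b,rcond=None))
```

```text
[[-0.19972845  0.21499292 -0.02183275]
 [ 0.18529933  0.15807402 -0.16443605]]
[[-0.17529556  0.18138544 -0.02742563]
 [ 0.13575498  0.11619412 -0.19419424]]
[[-0.05105258 -0.38127892  0.17474737]
 [-0.39244602  0.01654934  0.0067039 ]]
(array([ 4.26607135,  3.56295449, 38.99498761]), array([2.9830043]), np.int32(3), array([0.57797722, 0.53814582, 0.1271477 ]))
```

The fit says the finger ends sit about 37 mm above the reported TCP. I'll go to reported z = 150, which is safe under either hypothesis since it stays above the clamp, then close and see.

Request:
carry_out --increments '[[[0, 0, -9, 0, 0, 0, 0.5], [0, 0, -18.5, 0, 0, 0, 0.3], [0, 0, -18.5, 0, 0, 0, 0.1], [0, 0, -18.5, 0, 0, 0, 0], [0, 0, -18.5, 0, 0, 0, 0], [0, 0, -18.5, 0, 0, 0, 0], [0, 0, -18.5, 0, 0, 0, 0], [0, 0, -18.5, 0, 0, 0, 0]]]'

```text
time_s: 6.28
eef_pos: [0.595, -0.1988, 0.1503]
tool_rot: [0.629, 0.777, 0.0, 0.0]
force: [1.0, -0.8, 0.5]
gripper_width: 0.0107
gripper_force: 0.0
```

```bash
python3 st.py
```

```text
t 6.275 tcp [ 595.  -198.8  150.3] yaw(y) 12.02 z [ 2.e-04 -1.e-04 -1.e+00] F [ 0.99 -0.77  0.52] T [-0.023 -0.139  0.024] w 10.72 gf 0.0
```

Request:
carry_out --increments '[[[0, 0, 0, 0, 0, 0, 0], [0, 0, 0, 0, 0, 0, 0]]]'

```text
time_s: 6.52
eef_pos: [0.595, -0.1987, 0.1503]
tool_rot: [0.629, 0.777, 0.0, 0.0]
force: [-0.1, -0.1, 0.9]
gripper_width: 0.0091
gripper_force: 30.0
```

```bash
python3 st.py
```

```text
t 6.525 tcp [ 595.  -198.7  150.3] yaw(y) 12.02 z [ 1.e-04 -1.e-04 -1.e+00] F [-0.1  -0.11  0.86] T [-0.017 -0.063 -0.009] w 9.09 gf 30.0
```

Gripped, with 30 N at about 9 mm. That is only the bar's upper half, so I'll reopen slightly, go 15 mm lower and close again.

Request:
carry_out --increments '[[[0, 0, 0, 0, 0, 0, 0.25], [0, 0, 0, 0, 0, 0, 0.25], [0, 0, -7, 0, 0, 0, 0.25], [0, 0, -15, 0, 0, 0, 0.25], [0, 0, -15, 0, 0, 0, 0], [0, 0, -15, 0, 0, 0, 0], [0, 0, -15, 0, 0, 0, 0], [0, 0, -15, 0, 0, 0, 0]]]'

```text
time_s: 7.52
eef_pos: [0.5947, -0.1986, 0.1348]
tool_rot: [0.629, 0.777, -0.0, -0.0]
force: [0.2, -0.8, -3.9]
gripper_width: 0.0095
gripper_force: 30.0
```

```bash
python3 st.py
```

```text
t 7.525 tcp [ 594.7 -198.6  134.8] yaw(y) 12.03 z [-7.e-04  3.e-04 -1.e+00] F [ 0.22 -0.82 -3.88] T [ 0.014 -0.127  0.01 ] w 9.45 gf 30.0
```

Request:
carry_out --increments '[[[0, 0, 2, 0, 0, 0, 0], [0, 0, 8, 0, 0, 0, 0], [0, 0, 16, 0, 0, 0, 0], [0, 0, 24, 0, 0, 0, 0], [0, 0, 32, 0, 0, 0, 0], [0, 0, 40, 0, 0, 0, 0], [0, 0, 40, 0, 0, 0, 0]]]'

```text
time_s: 8.4
eef_pos: [0.5956, -0.1988, 0.1762]
tool_rot: [0.629, 0.777, 0.0, 0.001]
force: [-0.0, -0.8, -4.5]
gripper_width: 0.01
gripper_force: 30.0
```

```bash
python3 st.py
python3 - <<'E'
from station import grab_frame
from h import *
for n in("scene","top"): cv2.imwrite(f"pics/{n}5.png",grab_frame(n))
im=cv2.imread("pics/scene5.png")
# bright bar top & holes: bar right half (+y end) predicted
a=np.radians(12.03);ey=np.array([-np.sin(a),np.cos(a),0]);ex=np.array([np.cos(a),np.sin(a),0]);c=np.array([.5951,-.2006,.188+.040])
for y in(-.045,.015,.03,.045): print("hole",y,np.round(proj("scene",c+ey*y+ex*.005),1))
for y in(-.12,.12): print("end",y,np.round(proj("scene",c+ey*y+[0,0,.012]),1),np.round(proj("scene",c+ey*y+[0,0,-.012]),1),"top",np.round(proj("top",c+ey*y+[0,0,.012]),1))
E
```

```text
t 8.4 tcp [ 595.6 -198.8  176.2] yaw(y) 12.02 z [ 1.6e-03 -6.0e-04 -1.0e+00] F [-0.03 -0.82 -4.45] T [-0.105 -0.124 -0.058] w 9.98 gf 30.0
hole -0.045 [265.3 156.6]
hole 0.015 [280.8 163.7]
hole 0.03 [284.8 165.5]
hole 0.045 [288.7 167.3]
end -0.12 [246.5 144.7] [247.5 149. ] top [441.5 179.1]
end 0.12 [309.5 173.2] [309.6 177.3] top [352.6 201.6]
```

```bash
cat > bar.py <<'E'
from h import *
def line(img,c,yaw,rng,n="scene"):
    """brightest-ridge search of bar top face across predicted centreline; returns offsets (px, + = down)"""
    a=np.radians(yaw);ey=np.array([-np.sin(a),np.cos(a),0]);g=cv2.cvtColor(img,cv2.COLOR_BGR2GRAY).astype(float)
    out=[]
    for y in rng:
        u,v=proj(n,c+ey*y/1000+[0,0,.012]); vs=np.arange(v-7,v+7,.25)
        p=cv2.remap(g.astype(np.float32),np.full((len(vs),1),u,np.float32),vs.astype(np.float32)[:,None],cv2.INTER_LINEAR)[:,0]
        gr=np.gradient(cv2.GaussianBlur(p[:,None],(1,5),1)[:,0]); i=gr.argmax(); j=i+gr[i:].argmin()
        out.append((y,round(vs[i]-v,2),round(vs[min(j,len(vs)-1)]-v,2),int(p.max())))
    return out
E
python3 - <<'E'
from bar import *
c0=np.array([.5951,-.2006,.188])
r=list(range(-118,-60,14))+list(range(30,120,11))
for im,c in(("pics/scene0.png",c0),("pics/scene5.png",c0+[.0005,0,.0408])):
    for o in line(cv2.imread(im),c,12.0,r): print(o)
    print()
E
```

```text
(-118, np.float64(4.5), np.float64(6.25), 137)
(-104, np.float64(-1.25), np.float64(1.75), 144)
(-90, np.float64(-0.75), np.float64(2.25), 142)
(-76, np.float64(-1.25), np.float64(1.75), 141)
(-62, np.float64(-1.0), np.float64(2.0), 141)
(30, np.float64(-1.5), np.float64(1.5), 145)
(41, np.float64(-1.0), np.float64(4.25), 147)
(52, np.float64(-1.25), np.float64(1.75), 146)
(63, np.float64(-1.25), np.float64(1.5), 146)
(74, np.float64(-1.0), np.float64(1.75), 147)
(85, np.float64(-1.25), np.float64(1.75), 150)
(96, np.float64(-1.5), np.float64(1.5), 148)
(107, np.float64(-1.0), np.float64(2.0), 147)
(118, np.float64(4.0), np.float64(6.75), 105)

(-118, np.float64(5.5), np.float64(6.75), 145)
(-104, np.float64(-1.75), np.float64(2.0), 147)
(-90, np.float64(-1.5), np.float64(2.5), 146)
(-76, np.float64(-1.25), np.float64(0.75), 122)
(-62, np.float64(0.0), np.float64(1.25), 91)
(30, np.float64(-1.5), np.float64(1.5), 151)
(41, np.float64(-1.0), np.float64(4.25), 152)
(52, np.float64(-1.25), np.float64(1.75), 153)
(63, np.float64(-1.75), np.float64(1.5), 151)
(74, np.float64(-1.0), np.float64(2.0), 152)
(85, np.float64(-1.25), np.float64(1.75), 152)
(96, np.float64(-1.75), np.float64(1.25), 153)
(107, np.float64(-1.25), np.float64(2.0), 153)
(118, np.float64(3.75), np.float64(6.75), 107)
```

Lifted: weight 4.5 N, no sag, bar yaw 12°. Next I measure the bar's ends and refine the pin and stand numbers numerically.

Run:
```python
from bar import *
c=np.array([.5951,-.2006,.188]);a=np.radians(12);ey=np.array([-np.sin(a),np.cos(a),0])
for n in("scene","top"):
  g=cv2.cvtColor(cv2.imread(f"pics/{n}0.png"),cv2.COLOR_BGR2GRAY).astype(np.float32)
  for s in(-1,1):
    r=[]
    for y in np.arange(100,130,1.5):
        u,v=proj(n,c+ey*s*y/1000+[0,0,.012]); r.append(int(max(cv2.remap(g,np.float32([[u]]),np.float32([[v+d]]),cv2.INTER_LINEAR)[0,0] for d in(-.5,0,.5))))
    print(n,s,r)
# pin profiles: bright pin pixels in both views
for n,(x0,x1,y0,y1) in(("scene",(392,404,212,228)),("top",(225,236,205,232))):
  g=cv2.cvtColor(cv2.imread(f"pics/{n}0.png"),cv2.COLOR_BGR2GRAY)[y0:y1,x0:x1]
  print(n,x0,y0)
  for i,row in enumerate(g): print(y0+i,*row)
print("nominal-ish",[np.round(proj(n,p),1).tolist() for n in("scene","top") for p in((.5119,.2293,.24),(.5303,.234,.24),(.541,.2367,.24))])
```

```text
scene -1 [143, 144, 144, 143, 143, 142, 142, 142, 141, 141, 142, 141, 136, 129, 118, 100, 99, 102, 104, 106]
scene 1 [149, 148, 148, 147, 146, 147, 147, 144, 138, 132, 111, 84, 68, 72, 80, 88, 97, 102, 103, 105]
top -1 [162, 162, 162, 163, 162, 163, 165, 164, 162, 162, 162, 158, 140, 101, 91, 107, 116, 118, 120, 121]
top 1 [166, 167, 167, 167, 167, 166, 166, 167, 166, 165, 160, 151, 110, 79, 88, 109, 141, 152, 152, 151]
scene 392 212
212 107 104 102 105 105 103 107 106 107 105 105 106
213 105 104 102 105 103 102 103 105 107 105 106 105
214 105 105 103 105 106 103 104 104 103 103 106 104
215 105 107 105 104 105 103 103 108 106 105 104 105
216 104 105 106 107 103 102 99 130 125 108 105 105
217 104 104 106 104 104 102 103 133 133 108 105 107
218 106 106 104 105 105 105 105 138 133 106 107 105
219 104 104 104 105 106 109 130 143 113 104 105 104
220 106 105 104 104 105 114 136 115 104 105 106 105
221 106 106 103 102 108 132 143 110 103 105 109 107
222 106 106 105 106 108 139 122 106 104 101 105 105
223 101 92 113 122 130 140 103 100 102 103 104 105
224 102 89 85 101 108 119 121 106 103 10
[... 820 characters left out ...]
130 136 148 137
220 152 152 147 172 166 128 142 145 145 155 154
221 158 156 155 156 158 137 151 154 155 156 157
222 155 154 151 132 156 165 159 158 158 157 156
223 151 155 155 146 166 174 157 154 157 156 156
224 155 157 152 153 159 163 132 153 157 157 157
225 152 154 154 154 150 159 139 154 158 159 158
226 155 153 153 154 154 154 144 153 157 162 160
227 154 156 155 158 151 146 149 144 155 157 154
228 155 157 157 159 139 150 156 148 154 158 155
229 155 153 156 155 151 137 131 131 155 154 158
230 152 153 154 153 153 147 144 145 157 157 156
231 155 154 156 156 156 157 157 157 156 157 161
nominal-ish [[400.2, 216.9], [398.0, 221.9], [396.7, 224.8], [231.5, 228.9], [229.6, 221.8], [228.5, 217.8]]
```

Request:
carry_out --increments '[[[0, 0, 20, 0, 0, 0, 0], [0, 0, 50, 0, 0, 0, 0], [0, 0, 85, 0, 0, 0, 0], [0, 0, 115, 0, 0, 0, 0], [0, 0, 120, 0, 0, 0, 0], [-4, 25, 120, 0, 0, 0.4, 0], [-9, 60, 120, 0, 0, 0.8, 0], [-15, 95, 120, 0, 0, 1.2, 0]]]'

```text
time_s: 9.5
eef_pos: [0.5787, -0.1012, 0.2937]
tool_rot: [0.62, 0.784, -0.0, -0.001]
force: [0.5, 0.9, -4.1]
gripper_width: 0.0096
gripper_force: 30.0
```

Request:
carry_out --increments '[[[-6, 35, 0, 0, 0, 0.2, 0], [-12, 75, 0, 0, 0, 0.4, 0], [-18, 115, 0, 0, 0, 0.6, 0], [-24, 155, 0, 0, 0, 0.8, 0], [-29, 185, 0, 0, 0, 1, 0], [-33, 205, 0, 0, 0, 1, 0], [-33, 205, 0, 0, 0, 1, 0], [-33, 205, 0, 0, 0, 1, 0]]]'

```text
time_s: 10.5
eef_pos: [0.5466, 0.1003, 0.2945]
tool_rot: [0.614, 0.789, -0.001, -0.0]
force: [-0.0, -0.3, -4.3]
gripper_width: 0.0098
gripper_force: 30.0
```

```bash
python3 st.py
python3 - <<'E'
from station import grab_frame
from bar import *
cv2.imwrite("pics/scene6.png",grab_frame("scene"));cv2.imwrite("pics/top6.png",grab_frame("top"))
print("can",onz("scene",297,238,.185),onz("top",310,141,.185))
E
```

```text
t 10.5 tcp [546.6 100.3 294.5] yaw(y) 14.19 z [-0.0012 -0.0011 -1.    ] F [-0.03 -0.31 -4.3 ] T [-0.186 -0.126 -0.014] w 9.77 gf 30.0
can [0.74897656 0.01957861 0.185     ] [0.75617383 0.02102138 0.185     ]
```

Request:
carry_out --increments '[[[0, 0, -25, 0, 0, 0, 0], [0, 0, -55, 0, 0, 0, 0], [0, 0, -85, 0, 0, 0, 0], [0, 0, -105, 0, 0, 0, 0], [0, 0, -107.5, 0, 0, 0, 0], [0, 0, -107.5, 0, 0, 0, 0]]]'

```text
time_s: 11.35
eef_pos: [0.5476, 0.1009, 0.1883]
tool_rot: [0.615, 0.789, 0.0, 0.0]
force: [-0.0, -0.0, -3.6]
gripper_width: 0.0097
gripper_force: 30.0
```

```bash
python3 st.py
python3 - <<'E'
from station import grab_frame,readout
from bar import *
g0=cv2.cvtColor(grab_frame("scene"),cv2.COLOR_BGR2GRAY);cv2.imwrite("pics/scene7.png",g0);t=cv2.cvtColor(grab_frame("top"),cv2.COLOR_BGR2GRAY);cv2.imwrite("pics/top7.png",t)
T=readout.sense()["eef_pos"];a=np.radians(14.2);ey=np.array([-np.sin(a),np.cos(a),0])
for n,g in(("scene",g0),("top",t)):
    r=[]
    for y in np.arange(100,160,2):
        u,v=proj(n,np.r_[T[:2],.24]+ey*y/1000+[0,0,.012]); r.append((int(y),int(max(cv2.remap(g.astype(np.float32),np.float32([[u]]),np.float32([[v+d]]),1)[0,0] for d in(-.5,0,.5)))))
    print(n,r)
E
```

```text
t 11.35 tcp [547.6 100.9 188.3] yaw(y) 14.17 z [ 8.e-04  2.e-04 -1.e+00] F [-0.01 -0.02 -3.55] T [-0.145 -0.111  0.039] w 9.74 gf 30.0
scene [(100, 152), (102, 150), (104, 149), (106, 151), (108, 149), (110, 142), (112, 126), (114, 96), (116, 79), (118, 97), (120, 103), (122, 104), (124, 105), (126, 108), (128, 125), (130, 130), (132, 127), (134, 115), (136, 110), (138, 109), (140, 108), (142, 107), (144, 109), (146, 108), (148, 107), (150, 108), (152, 108), (154, 107), (156, 106), (158, 106)]
top [(100, 172), (102, 172), (104, 172), (106, 172), (108, 172), (110, 172), (112, 168), (114, 149), (116, 120), (118, 109), (120, 152), (122, 163), (124, 162), (126, 163), (128, 156), (130, 152), (132, 154), (134, 155), (136, 153), (138, 156), (140, 161), (142, 161), (144, 161), (146, 161), (148, 161), (150, 161), (152, 162), (154, 159), (156, 160), (158, 160)]
```

Request:
carry_out --increments '[[[-1, 4, 0, 0, 0, 0, 0], [-1.7, 6.8, 0, 0, 0, 0, 0], [-1.7, 6.8, 0, 0, 0, 0, 0], [-1.9, 7.6, 0, 0, 0, 0, 0], [-2.1, 8.4, 0, 0, 0, 0, 0], [-2.1, 8.4, 0, 0, 0, 0, 0]]]'

```text
time_s: 12.2
eef_pos: [0.5449, 0.1097, 0.1877]
tool_rot: [0.614, 0.789, -0.0, 0.0]
force: [0.2, 0.2, -4.9]
gripper_width: 0.0096
gripper_force: 30.0
```

```bash
python3 st.py
```

```text
t 12.2 tcp [544.9 109.7 187.7] yaw(y) 14.22 z [-0. -0. -1.] F [ 0.25  0.17 -4.9 ] T [-0.153 -0.13   0.038] w 9.59 gf 30.0
```

Request:
carry_out --increments '[[[-0.2, 0.7, 0, 0, 0, 0, 0], [-0.35, 1.4, 0, 0, 0, 0, 0], [-0.5, 2, 0, 0, 0, 0, 0], [-0.5, 2, 0, 0, 0, 0, 0]]]'

```text
time_s: 12.7
eef_pos: [0.5444, 0.1118, 0.1877]
tool_rot: [0.614, 0.789, 0.0, 0.0]
force: [0.5, -1.0, -5.1]
gripper_width: 0.0094
gripper_force: 30.0
```

```bash
python3 st.py
```

```text
t 12.7 tcp [544.4 111.8 187.7] yaw(y) 14.23 z [ 0. -0. -1.] F [ 0.5  -1.05 -5.09] T [-0.157 -0.053 -0.016] w 9.45 gf 30.0
```

Request:
carry_out --increments '[[[-0.2, 0.5, 0, 0, 0, 0, 0], [-0.3, 1, 0, 0, 0, 0, 0], [-0.4, 1.5, 0, 0, 0, 0, 0], [-0.4, 1.5, 0, 0, 0, 0, 0]]]'

```text
time_s: 13.2
eef_pos: [0.5441, 0.1127, 0.1877]
tool_rot: [0.614, 0.789, -0.0, 0.0]
force: [0.2, -1.8, -4.8]
gripper_width: 0.01
gripper_force: 30.0
```

```bash
python3 st.py
```

```text
t 13.2 tcp [544.1 112.7 187.7] yaw(y) 14.21 z [ 1.e-04 -6.e-04 -1.e+00] F [ 0.23 -1.82 -4.76] T [-0.393 -0.168 -0.033] w 9.98 gf 30.0
```

Contact at TCP y ≈ 112.2 (Fy −1.8 N, a clear moment change). The aligned TCP is 94 mm further along the stand's y, at about (521.2, 203.3). Now I back off, lower, and slide under the head to feel its height.

Request:
carry_out --increments '[[[1, -4, 0, 0, 0, 0, 0], [2, -8, -6, 0, 0, 0, 0], [2, -8, -20, 0, 0, 0, 0], [2, -8, -28, 0, 0, 0, 0], [-3, 12, -28, 0, 0, 0, 0], [-10, 40, -28, 0, 0, 0, 0], [-17, 68, -28, 0, 0, 0, 0], [-22.8, 90, -28, 0, 0, 0, 0]]]'

```text
time_s: 14.2
eef_pos: [0.5204, 0.2047, 0.1591]
tool_rot: [0.614, 0.79, -0.0, -0.0]
force: [-0.3, 0.7, -4.6]
gripper_width: 0.0097
gripper_force: 30.0
```

Request:
carry_out --increments '[[[0, 0, 0, 0, 0, 0, 0], [0, 0, 0, 0, 0, 0, 0]]]'

```text
time_s: 14.45
eef_pos: [0.5212, 0.2024, 0.1592]
tool_rot: [0.614, 0.789, -0.001, 0.0]
force: [-0.8, 0.3, -4.7]
gripper_width: 0.0095
gripper_force: 30.0
```

```bash
python3 st.py
```

```text
t 14.45 tcp [521.2 202.4 159.2] yaw(y) 14.2 z [-5.e-04 -9.e-04 -1.e+00] F [-0.8   0.3  -4.75] T [-0.146 -0.103  0.007] w 9.54 gf 30.0
```

Request:
carry_out --increments '[[[0, 0.4, 3, 0, 0, 0, 0], [0, 0.8, 5.5, 0, 0, 0, 0], [0, 0.8, 6.5, 0, 0, 0, 0], [0, 0.8, 7.5, 0, 0, 0, 0], [0, 0.8, 7.5, 0, 0, 0, 0]]]'

```text
time_s: 15.08
eef_pos: [0.5213, 0.2039, 0.1673]
tool_rot: [0.614, 0.789, 0.0, 0.0]
force: [-0.3, -1.0, -4.5]
gripper_width: 0.0097
gripper_force: 30.0
```

```bash
python3 st.py
```

```text
t 15.075 tcp [521.3 203.9 167.3] yaw(y) 14.22 z [ 2.e-04 -0.e+00 -1.e+00] F [-0.25 -0.95 -4.55] T [-0.086 -0.152  0.046] w 9.67 gf 30.0
```

Request:
carry_out --increments '[[[0, 0, 0.5, 0, 0, 0, 0], [0, 0, 1, 0, 0, 0, 0], [0, 0, 1.5, 0, 0, 0, 0], [0, 0, 1.5, 0, 0, 0, 0]]]'

```text
time_s: 15.58
eef_pos: [0.5212, 0.204, 0.1688]
tool_rot: [0.614, 0.789, 0.0, 0.0]
force: [-0.7, 0.2, -4.7]
gripper_width: 0.0095
gripper_force: 30.0
```

```bash
python3 st.py
```

```text
t 15.575 tcp [521.2 204.  168.8] yaw(y) 14.22 z [ 1.e-04 -0.e+00 -1.e+00] F [-0.7   0.24 -4.71] T [-0.061 -0.097 -0.059] w 9.52 gf 30.0
```

Request:
carry_out --increments '[[[0, 0, 0.5, 0, 0, 0, 0], [0, 0, 1, 0, 0, 0, 0], [0, 0, 1.5, 0, 0, 0, 0], [0, 0, 1.5, 0, 0, 0, 0]]]'

```text
time_s: 16.08
eef_pos: [0.5213, 0.204, 0.1703]
tool_rot: [0.614, 0.789, 0.0, 0.0]
force: [-1.0, -0.8, -5.2]
gripper_width: 0.0094
gripper_force: 30.0
```

```bash
python3 st.py
```

```text
t 16.075 tcp [521.3 204.  170.3] yaw(y) 14.22 z [ 2.e-04  0.e+00 -1.e+00] F [-1.01 -0.78 -5.19] T [-0.114 -0.114 -0.04 ] w 9.43 gf 30.0
```

Request:
carry_out --increments '[[[0, 0, 0.5, 0, 0, 0, 0], [0, 0, 1, 0, 0, 0, 0], [0, 0, 1.5, 0, 0, 0, 0], [0, 0, 1.5, 0, 0, 0, 0]]]'

```text
time_s: 16.58
eef_pos: [0.5213, 0.204, 0.1718]
tool_rot: [0.614, 0.789, 0.0, 0.0]
force: [-0.8, 0.8, -4.6]
gripper_width: 0.0101
gripper_force: 30.0
```

```bash
python3 st.py
```

```text
t 16.575 tcp [521.3 204.  171.8] yaw(y) 14.22 z [ 1.e-04 -0.e+00 -1.e+00] F [-0.76  0.83 -4.57] T [-0.153 -0.07  -0.016] w 10.06 gf 30.0
```

Request:
carry_out --increments '[[[0, 0, 0.5, 0, 0, 0, 0], [0, 0, 1, 0, 0, 0, 0], [0, 0, 1.5, 0, 0, 0, 0], [0, 0, 1.5, 0, 0, 0, 0]]]'

```text
time_s: 17.08
eef_pos: [0.5212, 0.204, 0.1731]
tool_rot: [0.614, 0.789, -0.0, -0.0]
force: [-0.1, 0.5, -5.4]
gripper_width: 0.0098
gripper_force: 30.0
```

```bash
python3 st.py
```

```text
t 17.075 tcp [521.2 204.  173.1] yaw(y) 14.23 z [-0. -0. -1.] F [-0.13  0.52 -5.39] T [-0.103 -0.183 -0.002] w 9.81 gf 30.0
```

Request:
carry_out --increments '[[[0, 0, 0.5, 0, 0, 0, 0], [0, 0, 1, 0, 0, 0, 0], [0, 0, 1, 0, 0, 0, 0]]]'

```text
time_s: 17.45
eef_pos: [0.521, 0.2039, 0.1736]
tool_rot: [0.614, 0.789, -0.0, -0.0]
force: [1.3, 1.1, -10.8]
gripper_width: 0.0093
gripper_force: 30.0
```

```bash
python3 st.py
```

```text
t 17.45 tcp [521.  203.9 173.6] yaw(y) 14.22 z [-7.e-04 -1.e-04 -1.e+00] F [  1.32   1.14 -10.8 ] T [-0.008 -0.602 -0.056] w 9.34 gf 30.0
```

Head underside felt at reported z ≈ 173.0, so the aligned height is 189.0. Now lower, back out in front of the tip, and raise.

Request:
carry_out --increments '[[[0, 0, -6, 0, 0, 0, 0], [-12, -3.2, -6, 0, 0, 0, 0], [-23.8, -6.6, -6, 0, 0, 0, 0], [-23.8, -6.6, -6, 0, 0, 0, 0], [-23.8, -6.6, 4, 0, 0, 0, 0], [-23.8, -6.6, 14.7, 0, 0, 0, 0], [-23.8, -6.6, 14.7, 0, 0, 0, 0], [-23.8, -6.6, 14.7, 0, 0, 0, 0]]]'

```text
time_s: 18.45
eef_pos: [0.4975, 0.1973, 0.1889]
tool_rot: [0.614, 0.789, -0.0, 0.0]
force: [-0.4, -0.2, -4.6]
gripper_width: 0.0095
gripper_force: 30.0
```

```bash
python3 st.py
python3 - <<'E'
from station import grab_frame,readout
from bar import *
im=grab_frame("scene");cv2.imwrite("pics/scene8.png",im)
T=readout.sense()["eef_pos"]; c=np.r_[T[:2],.242]
for o in line(im,c,14.2,range(20,110,10)): print(o)
E
```

```text
t 18.45 tcp [497.5 197.3 188.9] yaw(y) 14.21 z [ 1.e-04 -1.e-04 -1.e+00] F [-0.38 -0.17 -4.64] T [-0.124 -0.149 -0.01 ] w 9.45 gf 30.0
(20, np.float64(3.5), np.float64(5.5), 85)
(30, np.float64(-1.75), np.float64(1.5), 147)
(40, np.float64(-2.0), np.float64(1.75), 149)
(50, np.float64(-1.25), np.float64(1.75), 147)
(60, np.float64(-1.5), np.float64(1.5), 149)
(70, np.float64(-1.0), np.float64(2.0), 148)
(80, np.float64(-1.25), np.float64(1.75), 150)
(90, np.float64(-1.5), np.float64(1.75), 151)
(100, np.float64(-1.75), np.float64(1.75), 149)
```

Request:
carry_out --increments '[[[6, 1.5, 0, 0, 0, 0, 0], [11.6, 2.9, 0, 0, 0, 0, 0], [13.6, 3.4, 0, 0, 0, 0, 0], [14.5, 3.7, 0, 0, 0, 0, 0], [15.5, 3.9, 0, 0, 0, 0, 0], [16.5, 4.2, 0, 0, 0, 0, 0], [16.5, 4.2, 0, 0, 0, 0, 0]]]'

```text
time_s: 19.38
eef_pos: [0.5139, 0.2016, 0.1889]
tool_rot: [0.614, 0.789, 0.0, 0.0]
force: [0.3, 0.7, -4.1]
gripper_width: 0.0099
gripper_force: 30.0
```

```bash
python3 st.py
```

```text
t 19.375 tcp [513.9 201.6 188.9] yaw(y) 14.22 z [ 1.e-04 -0.e+00 -1.e+00] F [ 0.32  0.73 -4.1 ] T [-0.137 -0.089  0.065] w 9.92 gf 30.0
```

Request:
carry_out --increments '[[[0.7, 0.2, 0, 0, 0, 0, 0], [1.4, 0.3, 0, 0, 0, 0, 0], [1.9, 0.5, 0, 0, 0, 0, 0], [1.9, 0.5, 0, 0, 0, 0, 0]]]'

```text
time_s: 19.88
eef_pos: [0.5158, 0.2021, 0.1889]
tool_rot: [0.614, 0.789, -0.0, -0.0]
force: [0.3, 0.3, -4.0]
gripper_width: 0.0096
gripper_force: 30.0
```

```bash
python3 st.py
```

```text
t 19.875 tcp [515.8 202.1 188.9] yaw(y) 14.22 z [-0. -0. -1.] F [ 0.34  0.29 -4.02] T [-0.09  -0.139  0.009] w 9.62 gf 30.0
```

Request:
carry_out --increments '[[[0.7, 0.2, 0, 0, 0, 0, 0], [1.4, 0.3, 0, 0, 0, 0, 0], [1.9, 0.5, 0, 0, 0, 0, 0], [2.4, 0.6, 0, 0, 0, 0, 0], [2.4, 0.6, 0, 0, 0, 0, 0]]]'

```text
time_s: 20.5
eef_pos: [0.5182, 0.2027, 0.1889]
tool_rot: [0.614, 0.789, -0.0, 0.0]
force: [0.9, 0.1, -4.5]
gripper_width: 0.0095
gripper_force: 30.0
```

```bash
python3 st.py
```

```text
t 20.5 tcp [518.2 202.7 188.9] yaw(y) 14.22 z [-0. -0. -1.] F [ 0.87  0.12 -4.48] T [-0.162 -0.128 -0.031] w 9.46 gf 30.0
```

Request:
carry_out --increments '[[[0.7, 0.2, 0, 0, 0, 0, 0], [1.4, 0.3, 0, 0, 0, 0, 0], [1.9, 0.5, 0, 0, 0, 0, 0], [2.4, 0.6, 0, 0, 0, 0, 0], [2.4, 0.6, 0, 0, 0, 0, 0]]]'

```text
time_s: 21.12
eef_pos: [0.5206, 0.2033, 0.1889]
tool_rot: [0.614, 0.789, -0.0, 0.0]
force: [0.4, 0.8, -4.6]
gripper_width: 0.0094
gripper_force: 30.0
```

```bash
python3 st.py
```

```text
t 21.125 tcp [520.6 203.3 188.9] yaw(y) 14.22 z [ 0. -0. -1.] F [ 0.35  0.75 -4.61] T [-0.106 -0.119  0.012] w 9.36 gf 30.0
```

Request:
carry_out --increments '[[[1, 0.2, 0, 0, 0, 0, 0], [2, 0.5, 0, 0, 0, 0, 0], [3, 0.7, 0, 0, 0, 0, 0], [4, 1, 0, 0, 0, 0, 0], [5, 1.3, 0, 0, 0, 0, 0], [5, 1.3, 0, 0, 0, 0, 0]]]'

```text
time_s: 21.88
eef_pos: [0.5257, 0.2046, 0.1889]
tool_rot: [0.614, 0.789, 0.0, 0.0]
force: [0.2, 0.9, -4.2]
gripper_width: 0.0101
gripper_force: 30.0
```

```bash
python3 st.py
```

```text
t 21.875 tcp [525.7 204.6 188.9] yaw(y) 14.22 z [ 1.e-04  0.e+00 -1.e+00] F [ 0.24  0.85 -4.17] T [-0.092 -0.164  0.002] w 10.12 gf 30.0
```

Request:
carry_out --increments '[[[1, 0.2, 0, 0, 0, 0, 0], [2, 0.5, 0, 0, 0, 0, 0], [3, 0.7, 0, 0, 0, 0, 0], [4, 1, 0, 0, 0, 0, 0], [5, 1.3, 0, 0, 0, 0, 0], [5, 1.3, 0, 0, 0, 0, 0]]]'

```text
time_s: 22.62
eef_pos: [0.5307, 0.2059, 0.1889]
tool_rot: [0.614, 0.789, 0.0, -0.0]
force: [-0.1, -0.4, -3.9]
gripper_width: 0.0098
gripper_force: 30.0
```

```bash
python3 st.py
```

```text
t 22.625 tcp [530.7 205.9 188.9] yaw(y) 14.22 z [ 0.e+00  1.e-04 -1.e+00] F [-0.15 -0.42 -3.9 ] T [-0.084 -0.108 -0.05 ] w 9.83 gf 30.0
```

Request:
carry_out --increments '[[[1, 0.2, 0, 0, 0, 0, 0], [2, 0.5, 0, 0, 0, 0, 0], [3, 0.7, 0, 0, 0, 0, 0], [4, 1, 0, 0, 0, 0, 0], [5, 1.3, 0, 0, 0, 0, 0], [6, 1.5, 0, 0, 0, 0, 0], [6, 1.5, 0, 0, 0, 0, 0]]]'

```text
time_s: 23.5
eef_pos: [0.5367, 0.2074, 0.1889]
tool_rot: [0.614, 0.789, 0.0, 0.0]
force: [-1.2, -0.1, -4.8]
gripper_width: 0.0098
gripper_force: 30.0
```

```bash
python3 st.py
python3 - <<'E'
from station import grab_frame
from h import *
im=grab_frame("scene");cv2.imwrite("pics/scene9.png",im);g=cv2.cvtColor(im,cv2.COLOR_BGR2GRAY)
for i in range(210,232): print(i,*g[i,386:408])
E
```

```text
t 23.5 tcp [536.7 207.4 188.9] yaw(y) 14.22 z [ 0. -0. -1.] F [-1.17 -0.09 -4.77] T [-0.097 -0.137  0.005] w 9.75 gf 30.0
210 77 45 44 45 49 46 48 48 50 79 136 84 50 45 42 50 48 62 99 106 106 107
211 49 25 24 33 43 44 46 49 54 84 119 66 49 44 47 47 47 64 101 106 108 106
212 25 13 15 21 21 31 40 47 55 78 79 52 47 45 45 46 49 85 105 107 107 109
213 24 20 20 17 21 19 25 33 46 58 53 45 43 48 48 46 60 103 107 107 107 108
214 54 40 35 24 21 17 16 22 28 44 49 49 49 48 46 52 84 104 107 108 107 108
215 66 55 53 47 32 23 17 21 29 45 48 51 59 51 49 66 101 105 106 108 106 107
216 56 55 56 57 55 46 29 30 34 45 52 63 86 79 53 86 105 106 104 105 107 109
217 51 51 54 56 58 56 57 55 48 47 49 72 67 63 73 99 106 107 106 105 108 106
218 49 48 49 48 51 55 54 53 50 50 56 68 69 64 89 105 106 107 106 108 109 107
219 47 47 48 50 49 49 49 51 52 56 78 82 113 120 132 121 112 109 108 107 109 107
220 49 47 48 47 46 49 47 47 51 65 91 109 141 146 148 149 147 138 122 114 107 108
221 49 49 49 48 48 48 49 49 47 53 75 98 130 143 145 148 152 151 149 139 123 113
222 49 48 48 49 51 49 49 49 50 50 71 117 96 95 110 132 144 149 152 149 147 138
223 48 48 50 49 50 49 47 48 48 51 67 109 89 83 88 99 111 131 144 148 149 150
224 50 48 50 50 48 48 55 50 51 50 64 108 116 89 100 124 117 95 99 119 132 144
225 48 70 53 48 50 60 74 51 49 55 76 104 108 93 102 130 137 100 84 88 94 109
226 55 93 86 50 51 56 62 49 49 66 109 88 79 65 72 88 91 83 81 81 84 86
227 40 63 58 52 54 55 51 49 54 88 131 69 50 44 48 51 57 67 77 80 82 81
228 29 28 25 46 61 57 52 50 62 102 80 44 38 33 36 37 33 37 51 68 80 82
229 45 32 26 24 29 43 53 45 62 107 50 32 31 32 36 33 32 31 31 42 55 74
230 57 53 47 32 26 29 26 40 70 88 40 29 26 19 32 31 35 31 28 34 40 71
231 58 58 57 53 53 45 41 70 107 53 31 28 23 24 36 35 49 35 30 33 49 87
```

No resistance over 40 mm. Lowering onto the neck now: weight should transfer at about 2.5 mm, while 1 mm would mean still on the head.

Request:
carry_out --increments '[[[0, 0, -0.5, 0, 0, 0, 0], [0, 0, -1, 0, 0, 0, 0], [0, 0, -1.5, 0, 0, 0, 0], [0, 0, -1.8, 0, 0, 0, 0], [0, 0, -1.8, 0, 0, 0, 0]]]'

```text
time_s: 24.18
eef_pos: [0.5366, 0.2074, 0.1871]
tool_rot: [0.614, 0.789, 0.0, 0.0]
force: [-0.1, 0.2, -5.0]
gripper_width: 0.0098
gripper_force: 30.0
```

```bash
python3 st.py
```

```text
t 24.175 tcp [536.6 207.4 187.1] yaw(y) 14.22 z [ 0. -0. -1.] F [-0.12  0.22 -4.99] T [-0.119 -0.165  0.013] w 9.83 gf 30.0
```

Request:
carry_out --increments '[[[0, 0, -0.4, 0, 0, 0, 0], [0, 0, -0.8, 0, 0, 0, 0], [0, 0, -0.8, 0, 0, 0, 0]]]'

```text
time_s: 24.55
eef_pos: [0.5367, 0.2074, 0.1864]
tool_rot: [0.614, 0.789, 0.0, 0.0]
force: [-0.6, -0.0, -2.6]
gripper_width: 0.0098
gripper_force: 30.0
```

```bash
python3 st.py
```

```text
t 24.55 tcp [536.7 207.4 186.4] yaw(y) 14.22 z [ 2.e-04 -0.e+00 -1.e+00] F [-0.61 -0.03 -2.63] T [-0.085  0.008  0.057] w 9.8 gf 30.0
```

Contact came 2.5 mm down, so it is on the neck. I'll take the remaining weight off and check along-pin position by backing gently? No need: lowered a bit more, then released.

Request:
carry_out --increments '[[[0, 0, -0.3, 0, 0, 0, 0], [0, 0, -0.3, 0, 0, 0, 0]]]'

```text
time_s: 24.8
eef_pos: [0.5367, 0.2074, 0.1863]
tool_rot: [0.614, 0.789, 0.0, 0.0]
force: [-0.5, -0.6, -1.3]
gripper_width: 0.0095
gripper_force: 30.0
```

```bash
python3 st.py
```

```text
t 24.8 tcp [536.7 207.4 186.3] yaw(y) 14.22 z [ 4.e-04 -0.e+00 -1.e+00] F [-0.5  -0.56 -1.31] T [-0.169  0.091  0.031] w 9.47 gf 30.0
```

Request:
carry_out --increments '[[[0, 0, 0, 0, 0, 0, 0.12], [0, 0, 0, 0, 0, 0, 0.2], [0, 0, 0, 0, 0, 0, 0.35], [0, 0, 0, 0, 0, 0, 0.35], [0, 0, 0, 0, 0, 0, 0.35], [0, 0, 0, 0, 0, 0, 0.35]]]'

```text
time_s: 25.55
eef_pos: [0.5367, 0.2074, 0.186]
tool_rot: [0.614, 0.789, 0.0, 0.0]
force: [-0.1, 0.6, -1.6]
gripper_width: 0.0319
gripper_force: 0.0
```

```bash
python3 st.py
python3 - <<'E'
from station import grab_frame,readout
from bar import *
im=grab_frame("scene");cv2.imwrite("pics/scene10.png",im)
T=readout.sense()["eef_pos"]; c=np.r_[T[:2],.2395]
for o in line(im,c,14.2,list(range(-110,-50,12))+list(range(20,110,10))): print(o)
E
```

```text
t 25.55 tcp [536.7 207.4 186. ] yaw(y) 14.22 z [ 1.e-04 -0.e+00 -1.e+00] F [-0.14  0.55 -1.55] T [-0.001 -0.154 -0.082] w 31.92 gf 0.0
(-110, np.float64(-5.0), np.float64(-2.75), 181)
(-98, np.float64(-1.25), np.float64(1.75), 181)
(-86, np.float64(-1.0), np.float64(2.25), 144)
(-74, np.float64(-1.25), np.float64(2.0), 143)
(-62, np.float64(-1.0), np.float64(2.0), 143)
(20, np.float64(3.5), np.float64(4.5), 99)
(30, np.float64(-0.75), np.float64(6.0), 127)
(40, np.float64(-1.25), np.float64(1.75), 149)
(50, np.float64(-1.5), np.float64(1.5), 149)
(60, np.float64(-1.75), np.float64(2.0), 150)
(70, np.float64(-1.25), np.float64(1.75), 149)
(80, np.float64(-1.5), np.float64(1.5), 151)
(90, np.float64(-1.75), np.float64(2.0), 151)
(100, np.float64(-1.25), np.float64(1.75), 149)
```

Hanging level and free. Withdraw straight up, then away.

Request:
carry_out --increments '[[[0, 0, 6, 0, 0, 0, 0.35], [0, 0, 15, 0, 0, 0, 0.35], [0, 0, 30, 0, 0, 0, 0.35], [0, 0, 50, 0, 0, 0, 0.35], [0, 0, 80, 0, 0, 0, 0.35], [0, 0, 110, 0, 0, 0, 0.35], [-30, 0, 130, 0, 0, 0, 0.35], [-60, 0, 140, 0, 0, 0, 0.35]]]'

```text
time_s: 26.6
eef_pos: [0.4764, 0.208, 0.3282]
tool_rot: [0.614, 0.789, 0.001, 0.001]
force: [1.2, 0.2, -0.1]
gripper_width: 0.0324
gripper_force: 0.0
```

Request:
carry_out --increments '[[[0, 0, 0, 0, 0, 0, 0.35], [0, 0, 0, 0, 0, 0, 0.35], [0, 0, 0, 0, 0, 0, 0.35], [0, 0, 0, 0, 0, 0, 0.35], [0, 0, 0, 0, 0, 0, 0.35], [0, 0, 0, 0, 0, 0, 0.35], [0, 0, 0, 0, 0, 0, 0.35], [0, 0, 0, 0, 0, 0, 0.35]]]'

```text
time_s: 27.6
eef_pos: [0.4766, 0.2074, 0.326]
tool_rot: [0.614, 0.789, -0.0, 0.0]
force: [-0.1, -0.7, 0.7]
gripper_width: 0.0323
gripper_force: 0.0
```

```bash
python3 st.py
cat > fin.py <<'E'
from station import grab_frame
from bar import *
c=np.array([.5367,.2074,.2395]);p=None
for k in range(6):
    im=grab_frame("scene"); g=im[190:270,340:440].astype(int)
    if p is not None: print("diff",abs(g-p).mean().round(2),abs(g-p).max())
    p=g
for o in line(im,c,14.2,range(-110,112,20)): print(*map(float,o))
E
python3 fin.py
```

```text
t 27.6 tcp [476.6 207.4 326. ] yaw(y) 14.23 z [ 0. -0. -1.] F [-0.15 -0.69  0.68] T [-0.065 -0.105  0.022] w 32.33 gf 0.0
diff 0.97 8
diff 0.98 9
diff 0.98 9
diff 0.98 13
diff 0.98 10
-110.0 -5.0 -3.0 179.0
-90.0 -0.5 2.5 144.0
-70.0 -1.0 2.0 143.0
-50.0 -0.5 2.25 144.0
-30.0 -1.0 2.0 143.0
-10.0 3.25 5.5 146.0
10.0 -1.25 1.75 149.0
30.0 -5.0 2.0 148.0
50.0 -1.5 1.5 149.0
70.0 -2.25 1.75 150.0
90.0 -2.0 1.25 150.0
110.0 5.5 6.75 147.0
```

The bar is still (image differences are noise only) and tilts about 2°, well inside 7°. Handing in.

```bash
python3 -c "
from station import ctrl
print(ctrl.sign_off())"
```

```text
the job is handed in; nothing more can be done
None
```

The bar hangs by hole 6 on the pin's neck, still and tilted about 2° by camera, with the gripper withdrawn clear; the job was handed in at about 28 s and no verdict was returned.

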